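# Post a worn-out battery pack into the collection box

## Robot

A 7-joint arm with a two-finger parallel gripper is mounted at the origin on the work surface. World frame = base frame: x ahead of the robot, y to its left, z up, the work surface at z = 0. Lengths are in m, angles in rad, forces in N, time in s.
With the tool pointing down it reaches from about 0.425 to 0.875 m from the base axis. Payload 8.4 kg.
Tool frame: the origin (TCP) lies on the centre line of the jaws, within the pads' length; the fingertips stand 11 mm ahead of it and the grasp point (between the pads) lies 8 mm behind it; z points along the fingers, y is the direction in which the jaws open and shut (so a half turn about z gives the same grasp; the last joint's range is limited). The gripper opens to 87 mm and grips with 3 to 60 N. Pads are 19 mm wide; open, the fingers measure 117 mm over their backs; the gripper's body (75 mm by 190 mm) begins 51 mm behind the grasp point.
Start: joints at [-1.38, 0.333, 0.04, 1.465, -0.013, 1.343, -0.059], TCP at [0.186, 0.623, 0.234] pointing down, gripper open.
Joint ranges: [-2.58, 2.58], [-0.38, 2.09], [-1.3, 1.39], [0.25, 2.4], [-1.5, 4.64], [0.08, 2.09], [-2.65, 2.65]. Speed limits (rad/s): [2.22, 2.22, 2.79, 2.79, 3.14, 3.14, 3.14].

## Interface

Orientations are given as a rotation vector (axis times angle).
In Python, from plant import bot gives the robot as it stands.
- The arm moves only by the tool send_rows, never from a script. Its argument "plan" is a list of rows, each a list of 4 numbers: the shift along the world's x, y, z in m, then the turn about the world's z in rad. A call has 1 to 12 rows; each row is the pose to reach, as a shift and turn from the pose commanded when the call began; what a row does not reach only later rows make up. A row lasts 1/10 s, in which the tool goes at most 50 mm and 8.59 degrees, less where a joint would pass 70% of its speed; a pose out of reach is approached as far as the arm can. A call with a gripper value outside its range is refused whole. "hand" is the opening, from 0 (shut) to 1 (fully open), set as the call begins (left out, the last holds). The fingers move at their own pace and stop on an object; "squeeze" is the grip in N (left out, the last holds). Time passes only in rows, so rows that repeat a pose let the fingers close. It gives the time, the measured TCP pose, the force and the opening at its end, in the units of the state.
- bot.read_state(): the state, without advancing time (a new reading comes with each control period).
- bot.read_camera(name): name is "scene" or "top"; returns (picture, depth): 400x640x3 uint8, red, green, blue; 400x640 float32, m along the optical axis (not along the pixel's ray), 0 where there is no reading.
- bot.camera_params(name): a dict with "mtx" (3x3 intrinsics, pixels), "distortion" ([k1, k2, p1, p2, k3] as OpenCV has them; the pictures are not rectified), "world_to_cam" (4x4, takes a point from world to camera coordinates). Camera axes: x right, y down, z forward; pixel columns grow to the right and rows downward; lengths in m; the calibration is good to about 2 mm. A picture is of the moment at which its call begins. camera_params takes no time and is no camera call.
- bot.finish_job(): hands the job in, once; it reports no verdict.
The state is a dict: "clock": time; "joints": joint angles; "joint_vel": joint speeds; "joint_efforts": joint torques, N m; "tool_pos": TCP position; "orientation": TCP orientation; "wrist_force": force on the tool from outside, world axes, zero at the start; "torque": the same for the moment, N m; "grip_width": finger opening in m.
Only numpy, scipy, OpenCV 4.12 (cv2) and the standard library are available. Lean on these libraries where they do the work, as an engineer would, in place of code of your own. Each camera call takes 0.05 s, during which the arm holds its last target. There are 200 camera calls.

## Task

The longer of the two battery packs in the charger is worn out: pull it out and push it through the sprung flap of the steel battery collection box, all the way, so that it lies inside and the flap has snapped shut behind it. Leave the shorter pack standing in its charger bay and do not disturb the multimeter, the circuit board or the solder reel.

Things in the scene. Friction and masses are not known exactly. Their poses are not given: they have to be found in the camera images.
- battery_box: Battery collection box, grey sheet steel, fixed to the bench, hollow: 260 mm deep (x), 240 wide (y), 251 high, walls 4. The front wall (-x), 165 high, roughly faces the robot; above it the mouth panel slopes up and back at 33 degrees from level over 132 mm of depth, then a flat top. Clear windows in both sides. Origin: centre of its underside; x from front to back, z up.
- mouth (a point): Centre of the mouth, in the sloping panel's outer plane, 208 mm above the bench. x up the slope, y along the mouth, z out of the box, square to the panel (33 degrees off vertical). The mouth is 40 mm along x, 120 along y. A chute floor runs 84 mm in along -z from its lower edge, cheeks from its ends, so a pack must go in along -z, within about 10 degrees; beyond that the box is empty.
- flap (a joint): Steel flap closing the mouth, rad: 0 shut, positive as it swings into the box, stop at 1.45. Hinged along the mouth's upper edge, 38 mm long, spring 0.10 N m shut, 0.16 at 1 rad: opening takes 4 to 14 N, least with the pack near the lower edge. It pinches a half-way pack, which may stay when let go; push its upper end 40 to 45 mm past the mouth plane: then the flap is clear and snaps shut.
- charger: Grey desktop charger fixed to the bench, 110 mm (x) by 170 mm (y), 55 mm high, with two upright bays 86 mm apart along y (centres at y = +43 and -43 mm), each 51 mm (x) by 29 mm (y) and 40 mm deep, no latch. Either pack may stand in either bay. Origin: centre of its underside, z up.
- long_pack: The worn-out battery pack: the longer one, hard black and grey plastic, 46 mm (x) by 24 mm (y) by 150 mm (z), about 0.24 kg, standing on end in a charger bay with its upper 110 mm above the charger. Origin: centre of its lower end; z along its length, upward in the charger.
- long_pack_foot (a point): Centre of the long pack's lower end (the end with the contacts), the body's axes.
- long_pack_top (a point): Centre of the long pack's upper end, 150 mm from the lower end, the body's axes.
- short_pack: The good battery pack: same kind and section (46 by 24 mm) but 95 mm long, standing in the other bay; it stays there. Origin: centre of its lower end, z up.
- multimeter: Bystander: handheld multimeter lying on the bench, 180 mm (x) by 84 mm by 36 mm high. Origin: centre of its underside.
- circuit_board: Bystander: green circuit board on short stand-offs, 160 mm (x) by 100 mm, 23 mm high. Origin: centre of its underside.
- solder_reel: Bystander: solder reel standing on its flange, 64 mm in diameter, 45 mm high. Origin: centre of its underside.
Things that resemble listed ones, but are neither listed nor needed, are in the scene too. What is shaped like the long_pack but brown is not meant. What is shaped like the charger but turquoise is not meant.

How it is judged:
By the outcome, as a careful person would: the job done as asked, in the order asked, and still so for the second after the job is handed in, with the robot touching nothing.
It also fails if it takes over 51 s, if anything falls off the work surface, if the arm or the gripper's body presses on something with over 40 N, if the wrist force passes 120 N, or if a joint passes its speed limit or range.

## Working session

There is one attempt and no reset: what is moved stays moved. The work goes in short steps, Python scripts to look and compute and a tool call to move; the robot and the scene stay as the last step left them, time stands still between calls to the robot, and variables do not carry over. Pictures are saved under pics/ and viewed, about 8 in all and at most 12, crops included, and the job is handed in when it is done.

Besides the shell and the picture viewer there is one more tool, called by a JSON object that holds its "api" and its "payload", one argument or row to a line. send_rows: Moves the arm, as the interface text tells. Its arguments: {"type":"object","properties":{"plan":{"type":"array","items":{"type":"array","items":{"type":"number"}}},"hand":{"type":"number"},"squeeze":{"type":"number"}},"required":["plan"]}

```bash
mkdir -p pics; cat > h.py <<'E'
import numpy as np, cv2
from plant import bot
def grab(n,tag):
    im,d=bot.read_camera(n); cv2.imwrite(f'pics/{tag}.png',im[:,:,::-1]); np.save(f'pics/{tag}.npy',d); return im,d
def pts(n,uv,d):
    p=bot.camera_params(n);uv=np.asarray(uv,float).reshape(-1,1,2)
    r=cv2.undistortPoints(uv,np.array(p['mtx']),np.array(p['distortion'])).reshape(-1,2)
    c=np.c_[r,np.ones(len(r))]*np.asarray(d).reshape(-1,1)
    T=np.linalg.inv(np.array(p['world_to_cam'])); return c@T[:3,:3].T+T[:3,3]
def cloud(n,d):
    v,u=np.mgrid[:400,:640]; P=pts(n,np.c_[u.ravel(),v.ravel()],d.ravel()).reshape(400,640,3); P[d<=0]=np.nan; return P
E
python3 - <<'E'
from h import *
for n in('scene','top'):
    im,d=grab(n,n+'0'); p=bot.camera_params(n); print(n,np.round(np.linalg.inv(p['world_to_cam']),3).tolist())
print(bot.read_state())
a=cv2.imread('pics/scene0.png');b=cv2.imread('pics/top0.png');
E
```

```text
scene [[0.886, 0.306, -0.349, 0.946], [0.464, -0.577, 0.671, -0.672], [0.004, -0.757, -0.654, 0.899], [0.0, 0.0, 0.0, 1.0]]
top [[0.008, -0.994, 0.113, 0.469], [-1.0, -0.01, -0.015, 0.107], [0.016, -0.113, -0.994, 1.121], [0.0, 0.0, 0.0, 1.0]]
{'clock': 0.1, 'joints': array([-1.38022235,  0.3338228 ,  0.0398831 ,  1.46614403, -0.01339569,
        1.34330259, -0.05847965]), 'joint_vel': array([-0.00211766, -0.00194985,  0.00062607, -0.00203194,  0.00136127,
        0.00102316, -0.00024669]), 'joint_efforts': array([ 4.83790180e-03, -6.57809472e+01,  1.34054549e+00, -4.04708183e+01,
       -5.95789449e-02,  4.09583515e-02,  5.00340684e-05]), 'tool_pos': array([0.18564609, 0.62251628, 0.23277861]), 'orientation': array([-4.53574745e-01, -3.10857222e+00,  2.21008900e-03]), 'wrist_force': array([0.4145418 , 0.18236987, 0.36387119]), 'torque': array([ 0.02452926, -0.02055491,  0.05141819]), 'grip_width': 0.08719202011715418}
```

View pics/scene0.png

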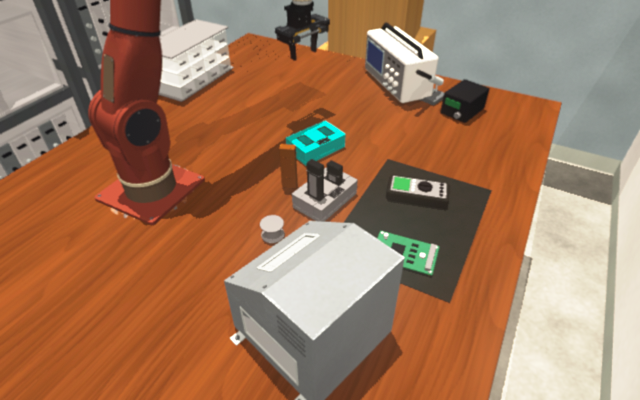

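View pics/top0.png

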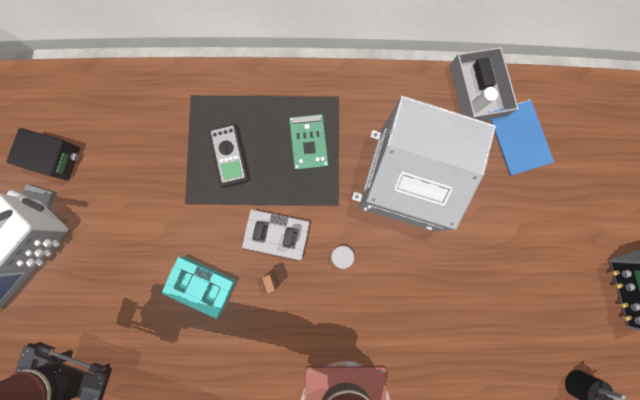

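Top view: grey charger at (276,234), packs at (261,231) and (291,237). The turquoise charger (198,287) and the brown pack (272,278) are decoys. The box mouth is at about (423,188). Next I'll measure these with depth and enlarge the packs.

```bash
python3 - <<'E'
from h import *
import json
a=cv2.imread('pics/scene0.png');b=cv2.imread('pics/top0.png')
c1=cv2.resize(a[125:235,265:375],(400,400),interpolation=cv2.INTER_CUBIC);c2=cv2.resize(b[150:250,370:470],(400,400),interpolation=cv2.INTER_CUBIC)
cv2.imwrite('pics/crop.png',np.hstack([c1,c2]))
P=cloud('top',np.load('pics/top0.npy')); S=cloud('scene',np.load('pics/scene0.npy'))
def rect(Q,n):
    r=cv2.minAreaRect((Q[:,:2]*1000).astype(np.float32)); print(n,len(Q),'z',np.nanmedian(Q[:,2]).round(4),'c',np.round(r[0],1),'size',np.round(r[1],1),'ang',round(r[2],1)); 
for nm,C in(('top',P),('scene',S)):
    X,Y,Z=C[...,0],C[...,1],C[...,2]
    roi=(X>.35)&(X<.6)&(Y>.05)&(Y<.35)
    for zl,zh,n in((.045,.065,'55mm level'),(.095,.125,'short top'),(.15,.18,'long top')):
        m=(roi&(Z>zl)&(Z<zh)).astype(np.uint8); k,l,st,ce=cv2.connectedComponentsWithStats(m)
        for i in range(1,k):
            if st[i,4]>15: print(nm,n,'px',ce[i].round(0)); rect(C[l==i],n)
# box panel from normals in top view
X,Y,Z=P[...,0],P[...,1],P[...,2]
m=(Z>.16)&(X>.4)&(Y<0)&(Y>-.45)
top=P[m&(Z>.243)];rect(top,'flat top')
pan=P[m&(Z<.24)&(Z>.17)]
c=np.median(pan,0)
for _ in range(6):
    A=np.c_[pan[:,:2],np.ones(len(pan))];s=np.linalg.lstsq(A,pan[:,2],rcond=None)[0];r=abs(A@s-pan[:,2]);pan=pan[r<max(.004,np.percentile(r,70) if _<3 else 0)]
g=s[:2];print('plane',s,'slope',np.degrees(np.arctan(np.hypot(*g))),'yaw',np.degrees(np.arctan2(g[1],g[0])),len(pan))
rect(P[m],'box all')
E
```

```text
top 55mm level px [275. 235.]
55mm level 1956 z 0.0552 c [491.4 201.9] size [170.9 110.4] ang 78.8
top 55mm level px [226. 282.]
55mm level 75 z 0.0554 c [359.9 334.8] size [29.  21.8] ang 85.1
top short top px [258. 231.]
short top 163 z 0.1098 c [499.6 243.7] size [24.6 46.6] ang 78.5
top short top px [274. 280.]
short top 21 z 0.1136 c [370.8 198.1] size [40.6  1. ] ang 19.8
top long top px [288. 237.]
long top 173 z 0.1648 c [483.  159.1] size [23.7 45.8] ang 78.8
top long top px [268. 282.]
long top 81 z 0.1512 c [368.2 210.2] size [40.4 21.4] ang 19.1
scene 55mm level px [308. 151.]
55mm level 53 z 0.0536 c [357.8 335.1] size [33.3 20.7] ang 67.4
scene 55mm level px [325. 192.]
55mm level 1120 z 0.0552 c [491.2 201.5] size [172.8 114.5] ang 79.7
scene 55mm level px [289. 174.]
55mm level 82 z 0.0557 c [372.1 201.4] size [43.1 17.4] ang 38.6
scene short top px [288. 160.]
short top 118 z 0.1101 c [370.2 202. ] size [41.6 14.1] ang 29.5
scene short top px [334. 166.]
short top 140 z 0.1082 c [499.8 243. ] size [25.8 49.5] ang 82.4
scene short top px [315. 182.]
short top 137 z 0.1098 c [484.5 150.7] size [47.6 19.7] ang 10.6
scene long top px [315. 166.]
long top 155 z 0.1633 c [483.4 158.9] size [24.6 45.7] ang 78.0
flat top 5655 z 0.2506 c [ 720.5 -206.7] size [242.7 146.7] ang 73.5
plane [ 0.58991881 -0.18478131 -0.18061296] slope 31.723588476371866 yaw -17.392213288147747 3191
box all 11217 z 0.2436 c [ 665.9 -189.5] size [244.5 262.5] ang 73.1
```

View pics/crop.png

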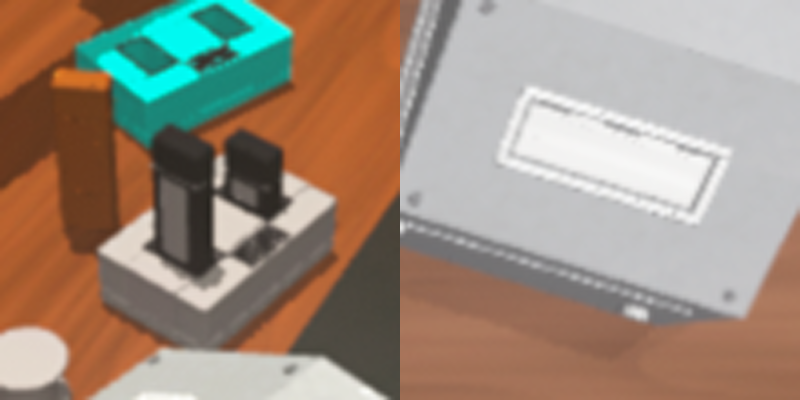

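Crop: the taller pack (left in the scene view, (316,180); top view (290,237)) is black and grey, stands in the grey charger and has its top at z=0.1645. That makes it the long pack. The shorter one has its top at 0.110. The brown block stands free on the bench, so it isn't the one meant. The mouth is the dark outline around the top-view label at (423,189).

The tool can't tilt. I'll grip the pack across its 46 mm side near the top, lift it until the foot is just inside the bay, and swing it about the jaw axis against the bay wall to get the 33° lean.

{"api": "send_rows", "payload": {
  "plan": [
    [0.297, -0.463, 0.02, -1.475],
    [0.297, -0.463, 0.02, -1.475],
    [0.297, -0.463, 0.02, -1.475],
    [0.297, -0.463, 0.02, -1.475],
    [0.297, -0.463, 0.02, -1.475],
    [0.297, -0.463, 0.02, -1.475],
    [0.297, -0.463, 0.02, -1.475],
    [0.297, -0.463, 0.02, -1.475],
    [0.297, -0.463, 0.02, -1.475],
    [0.297, -0.463, 0.02, -1.475],
    [0.297, -0.463, 0.02, -1.475],
    [0.297, -0.463, 0.02, -1.475]
  ],
  "hand": 1
}}

```text
clock: 1.3
tool_pos: [0.4858, 0.1527, 0.254]
orientation: [2.434, 1.982, 0.001]
wrist_force: [-0.2, 0.0, -0.3]
grip_width: 0.0866
```

```bash
cat >> h.py <<'E'
from scipy.spatial.transform import Rotation as R
def st():
    s=bot.read_state(); M=R.from_rotvec(s['orientation']).as_matrix()
    print('t',round(s['clock'],2),'p',s['tool_pos'].round(4),'jaw',round(np.degrees(np.arctan2(M[1,1],M[0,1])),1),'toolz',M[:,2].round(3),'F',s['wrist_force'].round(1),'T',s['torque'].round(2),'w',round(s['grip_width'],4),'j',s['joints'].round(2)); return s
E
python3 - <<'E'
from h import *
st()
d=np.load('pics/top0.npy');P=cloud('top',d);print(P[189,423],P[189,418:429,2])
b=cv2.imread('pics/top0.png');g=cv2.cvtColor(b,cv2.COLOR_BGR2GRAY)
m=np.zeros_like(g);m[165:212,385:462]=(g[165:212,385:462]>228)
cs,_=cv2.findContours(m,cv2.RETR_EXTERNAL,cv2.CHAIN_APPROX_NONE);c=np.vstack(cs)[:,0]
r=cv2.minAreaRect(c);print(r);print(pts('top',cv2.boxPoints(r),[np.nanmedian(d[int(v)-1:int(v)+2,int(u)-1:int(u)+2]) for u,v in cv2.boxPoints(r)]).round(4))
E
```

```text
t 1.3 p [0.4858 0.1527 0.254 ] jaw -11.7 toolz [ 0.002 -0.001 -1.   ] F [-0.2  0.  -0.3] T [-0.07  0.06 -0.05] w 0.0866 j [-0.92  0.02  0.54  1.79 -0.01  1.33 -0.58]
[ 0.60366246 -0.17416234  0.20276402] [0.20392563 0.20616492 0.20466998 0.20536066 0.20776959 0.20276402
 0.20874699 0.21031177 0.20751135 0.20726578 0.20968309]
((423.12664794921875, 188.59695434570312), (54.0233039855957, 20.360952377319336), 17.447187423706055)
[[ 0.601  -0.1042  0.1944]
 [ 0.645  -0.1137  0.2217]
 [ 0.6065 -0.2397  0.2233]
 [ 0.5617 -0.2338  0.194 ]]
```

{"api": "send_rows", "payload": {
  "plan": [
    [0, 0, 0, 0],
    [0, 0, 0, 0],
    [0, 0, -0.03, 0.01],
    [0, 0, -0.06, 0.01],
    [0, 0, -0.09, 0.01],
    [0, 0, -0.108, 0.01],
    [0, 0, -0.108, 0.01],
    [0, 0, -0.108, 0.01]
  ]
}}

```text
clock: 2.1
tool_pos: [0.4824, 0.1609, 0.1459]
orientation: [-2.414, -2.01, 0.001]
wrist_force: [0.6, -0.7, 0.3]
grip_width: 0.0873
```

```bash
python3 -c "
from h import *
st()"
```

```text
t 2.1 p [0.4824 0.1609 0.1459] jaw -10.4 toolz [-0. -0. -1.] F [ 0.6 -0.7  0.3] T [-0.11  0.04  0.03] w 0.0873 j [-0.9   0.11  0.53  1.94 -0.06  1.11 -0.53]
```

{"api": "send_rows", "payload": {
  "plan": [
    [0, 0, 0, 0],
    [0, 0, 0, 0],
    [0, 0, 0, 0],
    [0, 0, 0, 0],
    [0, 0, 0, 0],
    [0, 0, 0, 0]
  ],
  "hand": 0,
  "squeeze": 20
}}

```text
clock: 2.7
tool_pos: [0.4828, 0.1599, 0.1456]
orientation: [-2.416, -2.008, -0.0]
wrist_force: [-0.3, 0.2, -0.0]
grip_width: 0.0469
```

{"api": "send_rows", "payload": {
  "plan": [
    [0, 0, 0.01, 0],
    [0, 0, 0.02, 0],
    [0, 0, 0.032, 0],
    [0, 0, 0.032, 0],
    [0, 0, 0.032, 0]
  ]
}}

```text
clock: 3.2
tool_pos: [0.483, 0.16, 0.178]
orientation: [-2.416, -2.008, -0.002]
wrist_force: [0.3, 0.3, -2.4]
grip_width: 0.0459
```

```bash
python3 - <<'E'
from h import *
st()
im,d=grab('scene','s1')
cv2.imwrite('pics/s1c.png',cv2.resize(im[60:240,240:420,::-1],(540,540),interpolation=cv2.INTER_CUBIC))
E
```

```text
t 3.2 p [0.483 0.16  0.178] jaw -10.5 toolz [ 0.001  0.001 -1.   ] F [ 0.3  0.3 -2.4] T [-0.13  0.09 -0.02] w 0.0459 j [-0.91  0.08  0.53  1.9  -0.04  1.17 -0.55]
```

View pics/s1c.png

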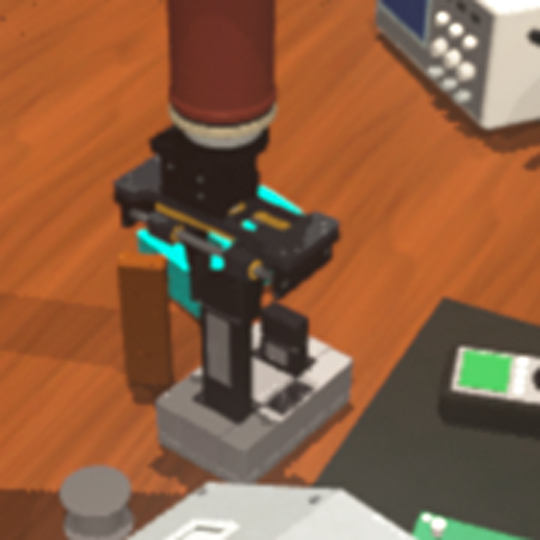

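The long pack is gripped at crop (230,300) and lifted. The wrist carries 2.4 N, which matches its weight. Its foot is still in the bay, and the short pack is standing. Now the tilt against the bay wall.

{"api": "send_rows", "payload": {
  "plan": [
    [-0.0025, -0.0135, 0, 0],
    [-0.005, -0.027, 0, 0],
    [-0.0075, -0.039, -0.002, 0],
    [-0.01, -0.051, -0.005, 0],
    [-0.012, -0.062, -0.009, 0],
    [-0.0145, -0.0745, -0.0145, 0],
    [-0.0145, -0.0745, -0.0145, 0],
    [-0.0145, -0.0745, -0.0145, 0]
  ]
}}

```text
clock: 4.05
tool_pos: [0.468, 0.0847, 0.1628]
orientation: [2.417, 2.007, -0.002]
wrist_force: [0.7, 0.8, -2.2]
grip_width: 0.0457
```

```bash
python3 - <<'E'
from h import *
st()
im,d=grab('scene','s2')
cv2.imwrite('pics/s2c.png',cv2.resize(im[60:240,240:420,::-1],(540,540),interpolation=cv2.INTER_CUBIC))
E
```

```text
t 4.05 p [0.468  0.0847 0.1628] jaw -10.6 toolz [-0.001 -0.001 -1.   ] F [ 0.7  0.8 -2.2] T [-0.2   0.1  -0.04] w 0.0457 j [-0.85  0.01  0.59  1.99 -0.01  1.14 -0.44]
```

View pics/s2c.png

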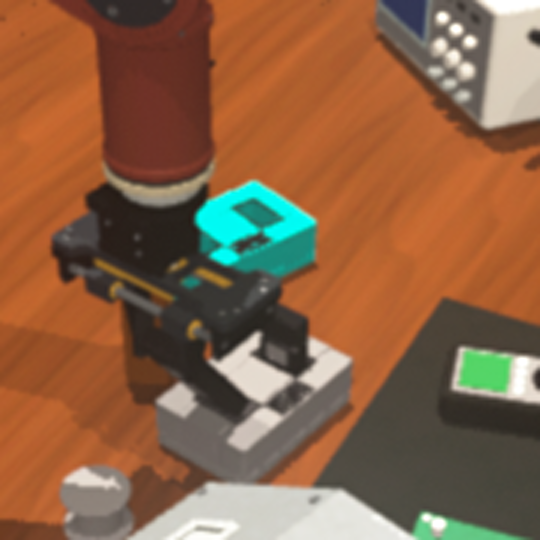

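The pack now leans about 33° with its foot at the rim, and the short pack and charger are undisturbed. Next: full squeeze, lift, then swing over to the box.

{"api": "send_rows", "payload": {
  "plan": [
    [0, 0, 0, 0],
    [0, 0, 0, 0],
    [0, 0, 0.02, 0],
    [0, 0, 0.05, 0],
    [0, 0, 0.08, 0],
    [0, 0, 0.11, 0],
    [0, 0, 0.14, 0],
    [0, 0, 0.172, 0],
    [0, 0, 0.172, 0]
  ],
  "squeeze": 60
}}

```text
clock: 5.0
tool_pos: [0.4699, 0.0859, 0.339]
orientation: [2.415, 2.007, 0.009]
wrist_force: [1.3, 0.9, -3.5]
grip_width: 0.0456
```

{"api": "send_rows", "payload": {
  "plan": [
    [0.004, -0.019, 0, -0.14],
    [0.008, -0.038, 0, -0.28],
    [0.012, -0.057, 0, -0.42],
    [0.016, -0.077, 0, -0.56],
    [0.02, -0.096, 0, -0.7],
    [0.024, -0.115, 0, -0.84],
    [0.028, -0.134, 0, -0.98],
    [0.032, -0.153, 0, -1.12],
    [0.036, -0.172, 0, -1.26],
    [0.04, -0.191, 0, -1.4],
    [0.044, -0.21, 0, -1.54],
    [0.0486, -0.23, 0, -1.68]
  ]
}}

```text
clock: 6.2
tool_pos: [0.5167, -0.145, 0.334]
orientation: [3.107, -0.467, -0.002]
wrist_force: [0.8, 0.4, -3.6]
grip_width: 0.0455
```

{"api": "send_rows", "payload": {
  "plan": [
    [0, 0, 0, 0],
    [0, 0, 0, 0],
    [0, 0, 0, 0]
  ]
}}

```text
clock: 6.5
tool_pos: [0.5167, -0.1436, 0.3345]
orientation: [-3.108, 0.455, 0.002]
wrist_force: [0.9, 0.4, -3.2]
grip_width: 0.0454
```

```bash
python3 - <<'E'
from h import *
s=st()
im,d=grab('scene','s3'); im2,d2=grab('top','t3')
cv2.imwrite('pics/s3c.png',np.hstack([cv2.resize(im[120:320,160:360,::-1],(400,400),interpolation=cv2.INTER_CUBIC),cv2.resize(im2[120:270,345:495,::-1],(400,400),interpolation=cv2.INTER_CUBIC)]))
# pack points, box/grasp frame
bx=np.array([np.cos(np.radians(-16.9)),np.sin(np.radians(-16.9)),0]);by=np.array([-bx[1],bx[0],0])
G=s['tool_pos']+[0,0,.008]
for n,dd,I in(('scene',d,im),('top',d2,im2)):
    C=cloud(n,dd)-G; q=np.stack([C@bx,C@by,C[...,2]],-1)
    m=(abs(q[...,1])<.03)&(q[...,2]<-.025)&(q[...,2]>-.15)&(q[...,0]>-.05)&(q[...,0]<.13)&(I.max(2)<110)
    Q=q[m];print(n,len(Q))
    if len(Q)>20:
        # per-z-slice extremes
        for z in np.arange(-.13,-.02,.015):
            k=Q[abs(Q[:,2]-z)<.006]
            if len(k)>3: print(round(z,3),len(k),'x',k[:,0].min().round(4),np.median(k[:,0]).round(4),k[:,0].max().round(4),'y',k[:,1].min().round(3),k[:,1].max().round(3))
E
```

```text
t 6.5 p [ 0.5167 -0.1436  0.3345] jaw -106.6 toolz [-0.001  0.    -1.   ] F [ 0.9  0.4 -3.2] T [0.03 0.29 0.01] w 0.0454 j [-0.57  0.06  0.81  1.61 -0.04  1.49 -1.62]
scene 853
-0.115 9 x 0.0673 0.073 0.0831 y -0.022 0.006
-0.1 161 x 0.0519 0.0799 0.0863 y -0.023 0.023
-0.085 173 x 0.0486 0.0696 0.0766 y -0.023 0.023
-0.07 112 x 0.036 0.06 0.0666 y -0.023 0.022
-0.055 92 x 0.0216 0.0473 0.0552 y -0.023 0.022
-0.04 91 x 0.0136 0.037 0.0444 y -0.023 0.023
-0.025 52 x 0.0029 0.0288 0.0353 y -0.023 0.022
top 65
-0.1 35 x 0.077 0.0827 0.0862 y -0.017 0.024
-0.085 17 x 0.068 0.0747 0.0774 y -0.012 0.023
```

View pics/s3c.png

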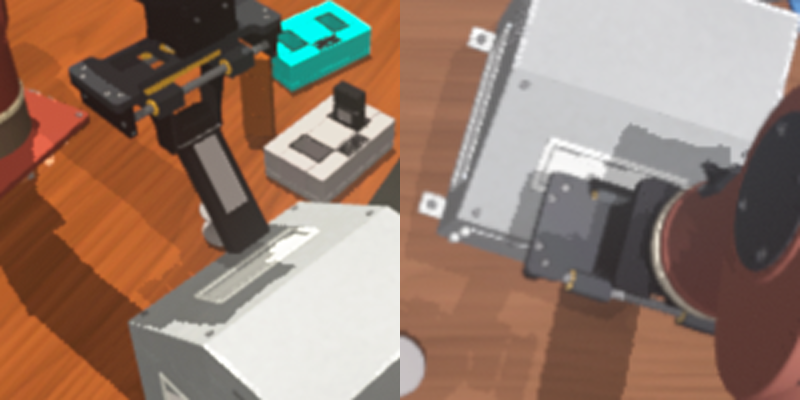

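The measured lean is 34° (33° wanted) with the foot about 25 mm above the mouth plane. It is centred along the mouth to within 2 mm, and crop (245,245) shows the foot at the mouth. Now I push along the mouth's -z.

{"api": "send_rows", "payload": {
  "plan": [
    [0.0036, -0.001, -0.0095, 0],
    [0.0088, -0.0027, -0.0179, 0],
    [0.014, -0.0043, -0.0263, 0],
    [0.0193, -0.0058, -0.0347, 0],
    [0.0245, -0.0074, -0.043, 0],
    [0.0297, -0.009, -0.0514, 0],
    [0.0297, -0.009, -0.0514, 0]
  ]
}}

```text
clock: 7.3
tool_pos: [0.5453, -0.1532, 0.281]
orientation: [3.107, -0.459, -0.009]
wrist_force: [-4.2, 2.0, -5.0]
grip_width: 0.0454
```

```bash
python3 - <<'E'
from h import *
s=st()
E
```

```text
t 7.3 p [ 0.5453 -0.1532  0.281 ] jaw -106.8 toolz [-0.006  0.    -1.   ] F [-4.2  2.  -5. ] T [0.63 1.82 0.03] w 0.0454 j [-0.52  0.17  0.82  1.63 -0.13  1.4  -1.55]
```

Forces show the flap swinging open and pressing the pack lightly down-slope. I'll keep going to just before the fingertips reach the mouth.

{"api": "send_rows", "payload": {
  "plan": [
    [0.0052, -0.0016, -0.0084, 0],
    [0.0104, -0.0032, -0.0168, 0],
    [0.0156, -0.0048, -0.0252, 0],
    [0.0209, -0.0063, -0.0336, 0],
    [0.0261, -0.0079, -0.042, 0],
    [0.0313, -0.0095, -0.0503, 0],
    [0.0313, -0.0095, -0.0503, 0]
  ]
}}

```text
clock: 8.0
tool_pos: [0.5774, -0.1629, 0.2314]
orientation: [3.107, -0.459, -0.005]
wrist_force: [-4.0, 1.8, -11.1]
grip_width: 0.0453
```

```bash
python3 - <<'E'
from h import *
s=st()
E
```

```text
t 8.0 p [ 0.5774 -0.1629  0.2314] jaw -106.8 toolz [-0.003 -0.    -1.   ] F [ -4.    1.8 -11.1] T [ 0.55  1.54 -0.02] w 0.0453 j [-0.46  0.29  0.81  1.63 -0.22  1.32 -1.48]
```

{"api": "send_rows", "payload": {
  "plan": [
    [0.0052, -0.0016, -0.0084, 0],
    [0.0104, -0.0032, -0.0168, 0],
    [0.0156, -0.0048, -0.0252, 0],
    [0.0167, -0.005, -0.0268, 0],
    [0.0167, -0.005, -0.0268, 0]
  ]
}}

```text
clock: 8.5
tool_pos: [0.5937, -0.168, 0.2074]
orientation: [-3.107, 0.459, 0.003]
wrist_force: [-11.6, 3.2, 7.2]
grip_width: 0.0458
```

```bash
python3 - <<'E'
from h import *
s=st()
bx=np.array([.957,-.291,0]);r=s['tool_pos']+[0,0,.008]-[.604,-.172,.208]
print('ups',(r@bx)*.839+r[2]*.545,'n',-(r@bx)*.545+r[2]*.839)
im,d=grab('scene','s4')
cv2.imwrite('pics/s4c.png',cv2.resize(im[140:300,180:340,::-1],(600,600),interpolation=cv2.INTER_CUBIC))
E
```

```text
t 8.5 p [ 0.5937 -0.168   0.2074] jaw -106.8 toolz [-0.002  0.001 -1.   ] F [-11.6   3.2   7.2] T [ 1.07  3.54 -0.07] w 0.0458 j [-0.42  0.35  0.8   1.62 -0.26  1.29 -1.45]
ups -0.00523344583504673 n 0.01222498945354341
```

View pics/s4c.png

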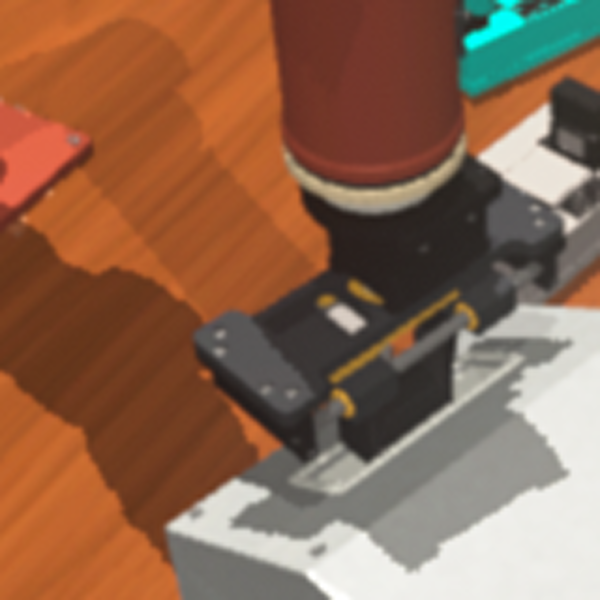

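The pack is in up to the fingertips (crop (400,400)), and light contact is starting. I'll let go, back off along the axis, close the fingers and look.

{"api": "send_rows", "payload": {
  "plan": [
    [0, 0, 0, 0],
    [0, 0, 0, 0],
    [0, 0, 0, 0],
    [0, 0, 0, 0],
    [-0.005, 0.0016, 0.0084, 0],
    [-0.016, 0.0048, 0.025, 0],
    [-0.026, 0.008, 0.042, 0],
    [-0.042, 0.0127, 0.067, 0],
    [-0.047, 0.0143, 0.0755, 0],
    [-0.047, 0.0143, 0.0755, 0]
  ],
  "hand": 0.72
}}

```text
clock: 9.55
tool_pos: [0.5479, -0.1538, 0.2836]
orientation: [-3.107, 0.458, -0.005]
wrist_force: [0.2, 0.3, -0.4]
grip_width: 0.0627
```

```bash
python3 - <<'E'
from h import *
s=st()
im,d=grab('scene','s5')
cv2.imwrite('pics/s5c.png',cv2.resize(im[170:290,210:330,::-1],(600,600),interpolation=cv2.INTER_CUBIC))
C=cloud('scene',d)-[.604,-.172,.208]
bx=np.array([.957,-.291,0]);by=np.array([.291,.957,0])
a=C@bx;q=np.stack([a*.839+C[...,2]*.545,C@by,-a*.545+C[...,2]*.839],-1)
m=(abs(q[...,0])<.02)&(abs(q[...,1])<.055)&(q[...,2]>-.15)&(q[...,2]<.04)
dark=m&(im.max(2)<110)
print(m.sum(),dark.sum(),np.percentile(q[m],[2,25,50,75,98],axis=0).round(4).tolist())
if dark.sum(): print(np.percentile(q[dark],[2,25,50,75,98],axis=0).round(4).tolist())
E
```

```text
t 9.55 p [ 0.5479 -0.1538  0.2836] jaw -106.8 toolz [ 0.003  0.001 -1.   ] F [ 0.2  0.3 -0.4] T [-0.06  0.13 -0.06] w 0.0627 j [-0.53  0.17  0.83  1.63 -0.13  1.4  -1.54]
409 370 [[-0.0195, -0.0373, -0.0062], [-0.0053, -0.018, 0.0026], [0.001, -0.0039, 0.0117], [0.0026, 0.0091, 0.0204], [0.0048, 0.0229, 0.0244]]
[[-0.0153, -0.0217, -0.0031], [-0.0032, -0.0159, 0.0048], [0.0011, -0.0035, 0.0129], [0.0027, 0.0091, 0.0208], [0.0047, 0.0216, 0.0244]]
```

View pics/s5c.png

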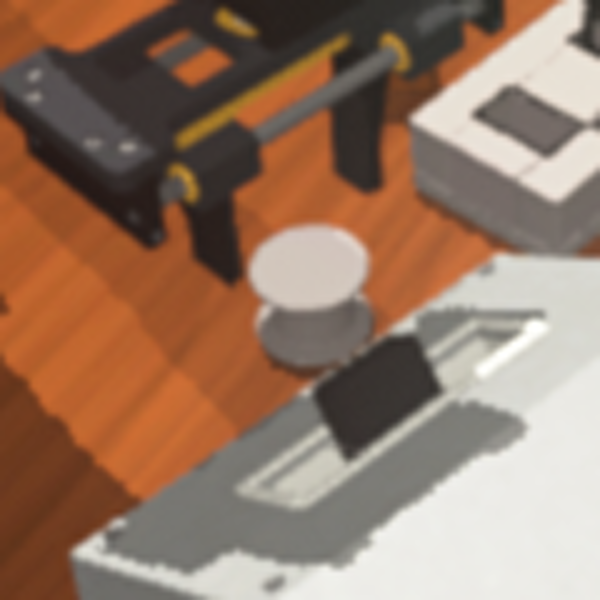

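The pack is held in the mouth with its top 24 mm proud of the plane, lying on the chute floor (up-slope -20 to +4 mm). I'll close the fingers and push its end down with the fingertips.

{"api": "send_rows", "payload": {
  "plan": [
    [0, 0, 0, 0],
    [0, 0, 0, 0],
    [0, 0, 0, 0],
    [0, 0, 0, 0],
    [0, 0, 0, 0],
    [0.01, -0.0035, -0.014, 0],
    [0.02, -0.007, -0.028, 0],
    [0.0269, -0.0093, -0.0377, 0],
    [0.0269, -0.0093, -0.0377, 0],
    [0.0269, -0.0093, -0.0377, 0]
  ],
  "hand": 0
}}

```text
clock: 10.6
tool_pos: [0.5742, -0.1633, 0.2444]
orientation: [3.107, -0.46, -0.001]
wrist_force: [0.9, -0.6, 0.7]
grip_width: 0.0014
```

```bash
cat >> h.py <<'E'
def tip():
    s=st();r=s['tool_pos']-[.604,-.172,.208]; a=r@np.array([.957,-.291,0])+.0095; z=r[2]-.011
    print('corner u',round(a*.839+z*.545,4),'D',round(a*.545-z*.839,4),'y',round(r@np.array([.291,.957,0]),4))
E
python3 -c "
from h import *
tip()"
```

```text
t 10.6 p [ 0.5742 -0.1633  0.2444] jaw -106.8 toolz [-0.001 -0.    -1.   ] F [ 0.9 -0.6  0.7] T [-0.08  0.12 -0.05] w 0.0014 j [-0.47  0.28  0.82  1.62 -0.21  1.34 -1.48]
corner u -0.0042 D -0.033 y -0.0004
```

{"api": "send_rows", "payload": {
  "plan": [
    [0.006, -0.0018, -0.0078, 0],
    [0.0112, -0.0034, -0.0162, 0],
    [0.0164, -0.005, -0.0246, 0],
    [0.0217, -0.0066, -0.033, 0],
    [0.0269, -0.0082, -0.0414, 0],
    [0.0295, -0.009, -0.0456, 0],
    [0.0295, -0.009, -0.0456, 0]
  ]
}}

```text
clock: 11.3
tool_pos: [0.6047, -0.1723, 0.1983]
orientation: [3.108, -0.459, 0.001]
wrist_force: [0.1, 0.4, 2.3]
grip_width: 0.0006
```

```bash
python3 -c "
from h import *
tip()"
```

```text
t 11.3 p [ 0.6047 -0.1723  0.1983] jaw -106.8 toolz [ 0.001 -0.    -1.   ] F [0.1 0.4 2.3] T [-0.05  0.08  0.03] w 0.0006 j [-0.41  0.39  0.8   1.6  -0.28  1.28 -1.43]
corner u -0.0027 D 0.0229 y -0.0001
```

{"api": "send_rows", "payload": {
  "plan": [
    [0.0036, -0.0011, -0.0059, 0],
    [0.0065, -0.002, -0.0105, 0],
    [0.0065, -0.002, -0.0105, 0]
  ]
}}

```text
clock: 11.6
tool_pos: [0.6093, -0.1738, 0.1883]
orientation: [-3.106, 0.459, 0.005]
wrist_force: [-11.1, 3.7, 13.0]
grip_width: 0.0001
```

```bash
python3 - <<'E'
from h import *
tip()
im,d=grab('scene','s6')
E
```

```text
t 11.6 p [ 0.6093 -0.1738  0.1883] jaw -106.8 toolz [-0.003  0.002 -1.   ] F [-11.1   3.7  13. ] T [ 0.8   2.17 -0.02] w 0.0001 j [-0.39  0.41  0.79  1.6  -0.3   1.27 -1.42]
corner u -0.0041 D 0.034 y -0.0002
```

Contact force is rising to 17 N at a depth of 34 mm. I'll withdraw along the axis and look.

{"api": "send_rows", "payload": {
  "plan": [
    [-0.01, 0.003, 0.017, 0],
    [-0.021, 0.0063, 0.034, 0],
    [-0.032, 0.0095, 0.051, 0],
    [-0.043, 0.0127, 0.067, 0],
    [-0.055, 0.016, 0.085, 0],
    [-0.075, 0.022, 0.1, 0],
    [-0.095, 0.028, 0.11, 0],
    [-0.095, 0.028, 0.11, 0]
  ]
}}

```text
clock: 12.45
tool_pos: [0.5146, -0.146, 0.2993]
orientation: [-3.106, 0.458, -0.003]
wrist_force: [-0.6, 0.7, 0.4]
grip_width: 0.0005
```

```bash
python3 - <<'E'
from h import *
tip()
im,d=grab('scene','s7')
cv2.imwrite('pics/s7c.png',np.hstack([cv2.resize(im[180:380,210:410,::-1],(400,400),interpolation=cv2.INTER_CUBIC),cv2.resize(im[200:290,230:320,::-1],(400,400),interpolation=cv2.INTER_CUBIC)]))
C=cloud('scene',d)-[.604,-.172,.208]
bx=np.array([.957,-.291,0]);by=np.array([.291,.957,0])
a=C@bx;q=np.stack([a*.839+C[...,2]*.545,C@by,-a*.545+C[...,2]*.839],-1)
m=(abs(q[...,0])<.016)&(abs(q[...,1])<.054)&(q[...,2]>-.15)&(q[...,2]<.04)
print(m.sum(),np.percentile(q[m],[2,25,50,75,98],axis=0).round(4).tolist(),(m&(im.max(2)<110)).sum())
E
```

```text
t 12.45 p [ 0.5146 -0.146   0.2993] jaw -106.8 toolz [ 0.002  0.002 -1.   ] F [-0.6  0.7  0.4] T [-0.03  0.21  0.01] w 0.0005 j [-0.59  0.06  0.83  1.68 -0.05  1.42 -1.61]
corner u -0.0264 D -0.1129 y -0.0011Traceback (most recent call last):
  File "<stdin>", line 9, in <module>
    return _quantile_unchecked(
        a, q, axis, out, overwrite_input, method, keepdims, weights)
    return _ureduce(a,
                    func=_quantile_ureduce_func,
    ...<5 lines>...
                    overwrite_input=overwrite_input,
                    method=method)
    r = func(a, **kwargs)
    result = _quantile(arr,
                       quantiles=q,
    ...<2 lines>...
                       out=out,
                       weights=wgt)
    slices_having_nans = np.isnan(arr[-1, ...])
                                  ~~~^^^^^^^^^
IndexError: index -1 is out of bounds for axis 0 with size 0
```

View pics/s7c.png

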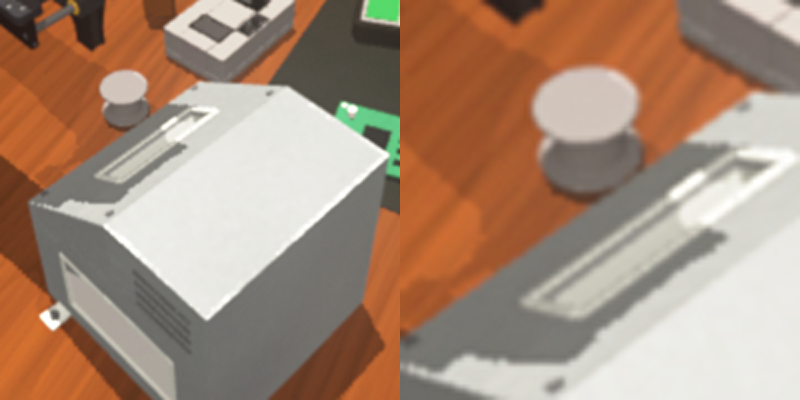

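No pack is visible in the mouth, at crop (155,145) left and (655,225) right. I need to compare the flap with its original state and look through the window, so I'll move the arm clear first.

{"api": "send_rows", "payload": {
  "plan": [
    [-0.01, 0.05, 0.02, 0],
    [-0.02, 0.1, 0.02, 0],
    [-0.03, 0.15, 0.02, 0],
    [-0.03, 0.2, 0.02, 0],
    [-0.03, 0.25, 0.02, 0],
    [-0.03, 0.3, 0.02, 0],
    [-0.03, 0.3, 0.02, 0],
    [-0.03, 0.3, 0.02, 0]
  ]
}}

```text
clock: 13.3
tool_pos: [0.4854, 0.1558, 0.3167]
orientation: [3.107, -0.453, -0.002]
wrist_force: [-0.2, -0.7, -0.4]
grip_width: 0.0003
```

```bash
python3 - <<'E'
from h import *
st()
b,d1=grab('scene','s8'); t,e1=grab('top','t8')
d0=np.load('pics/scene0.npy');e0=np.load('pics/top0.npy')
M=np.zeros((400,640),bool)
def q(n,d):
    C=cloud(n,d)-[.604,-.172,.208];a=C@np.array([.957,-.291,0]);return a*.839+C[...,2]*.545,C@np.array([.291,.957,0]),-a*.545+C[...,2]*.839
for n,x,y in(('scene',d0,d1),('top',e0,e1)):
    for w,d in(('before',x),('after',y)):
        u,v,h=q(n,d); m=(abs(u)<.016)&(abs(v)<.054)&(h>-.2)&(h<.05)
        print(n,w,m.sum(),np.percentile(h[m],[2,50,98]).round(4) if m.any() else '')
C=cloud('top',e1)
for nm,z in(('short',.11),('55',.055)):
    X,Y,Z=C[...,0],C[...,1],C[...,2];m=(X>.4)&(X<.6)&(Y>.09)&(Y<.32)&(abs(Z-z)<.01);r=cv2.minAreaRect((C[m][:,:2]*1000).astype(np.float32));print(nm,m.sum(),r)
a0=cv2.imread('pics/scene0.png')
f=lambda i,r:cv2.resize(i[r[0]:r[1],r[2]:r[3]],(390,290),interpolation=cv2.INTER_CUBIC)
r1=(225,285,245,325);r2=(295,395,230,365)
cv2.imwrite('pics/cmp.png',np.vstack([np.hstack([f(a0,r1),f(b[:,:,::-1],r1)]),np.hstack([f(a0,r2),f(b[:,:,::-1],r2)])]))
D=cv2.absdiff(a0,np.ascontiguousarray(b[:,:,::-1])).max(2);print('window diff px',(D[295:395,230:310]>25).sum(),'bystanders diff',(D[170:290,375:500]>40).sum())
E
```

```text
t 13.3 p [0.4854 0.1558 0.3167] jaw -106.6 toolz [-0.002 -0.002 -1.   ] F [-0.2 -0.7 -0.4] T [-0.08  0.17 -0.  ] w 0.0003 j [-0.9  -0.    0.51  1.69  0.    1.46 -2.26]
scene before 249 [-0.0009  0.0002  0.0014]
scene after 0 
top before 534 [-0.0041 -0.0009  0.0021]
top after 170 [-0.0657 -0.0352 -0.0088]
short 0 ((0.0, 0.0), (0.0, 0.0), 0.0)
55 0 ((0.0, 0.0), (0.0, 0.0), 0.0)
window diff px 0 bystanders diff 0
```

View pics/cmp.png

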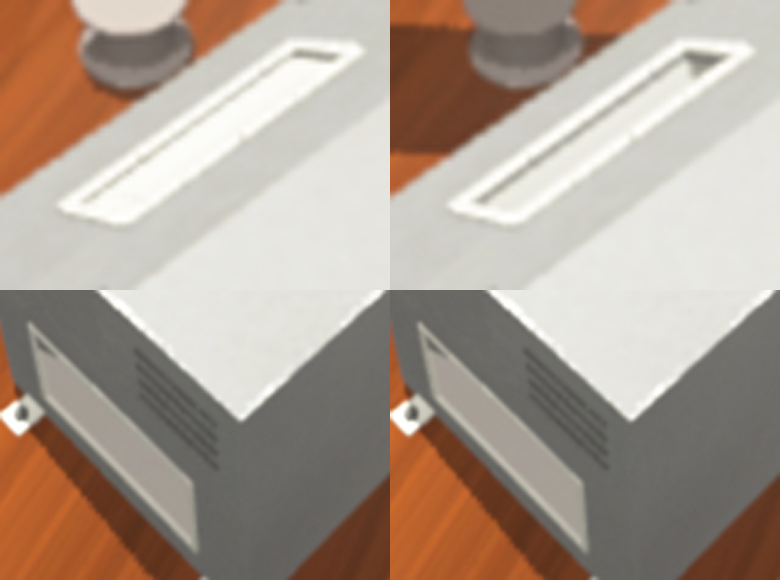

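The flap is still open in the after picture (top right crop, dark gap at (710,60)). The pack is pinched just inside, so I'll measure where its end is.

```bash
python3 - <<'E'
from h import *
t=cv2.imread('pics/t8.png')
d=np.load('pics/top0.npy')*0+np.load('pics/t8.npy')
C=cloud('top',d)-[.604,-.172,.208];a=C@np.array([.957,-.291,0]);u,v,h=a*.839+C[...,2]*.545,C@np.array([.291,.957,0]),-a*.545+C[...,2]*.839
m=(abs(u)<.035)&(abs(v)<.056)&(h>-.2)&(h<-.006)
ys,xs=np.nonzero(m)
for y in range(ys.min(),ys.max()+1):
    k=xs[ys==y]
    print(y,[(int(x),round(u[y,x]*1e3),round(v[y,x]*1e3),round(h[y,x]*1e3),int(t[y,x].max())) for x in k[::4]])
cv2.imwrite('pics/t8c.png',np.hstack([cv2.resize(t[165:215,390:455],(780,600),interpolation=cv2.INTER_CUBIC)]))
E
```

```text
175 [(402, 9, 56, -23, 186)]
176 []
177 [(407, 7, 41, -28, 121)]
178 [(401, -21, 44, -85, 183), (412, 15, 33, -7, 143)]
179 [(400, -20, 47, -73, 214), (404, -20, 36, -82, 167), (411, -3, 25, -51, 77), (415, 14, 25, -11, 139)]
180 [(400, -20, 48, -65, 202), (404, -21, 36, -78, 174), (409, -14, 25, -68, 103), (413, 1, 23, -36, 72), (418, 13, 16, -12, 133)]
181 [(400, -20, 48, -58, 186), (404, -20, 36, -68, 174), (408, -20, 25, -78, 168), (412, -3, 24, -37, 69), (416, 1, 15, -35, 75), (420, 7, 7, -29, 115)]
182 [(400, -20, 49, -51, 180), (404, -20, 37, -59, 175), (408, -20, 25, -69, 172), (412, -5, 23, -36, 71), (416, -1, 14, -35, 72), (420, 1, 4, -36, 77)]
183 [(400, -21, 49, -46, 182), (404, -20, 37, -53, 174), (408, -21, 26, -64, 171), (412, -7, 22, -34, 71), (416, -5, 12, -38, 73), (420, -1, 3, -35, 74), (424, 2, -7, -37, 78)]
184 [(399, -20, 52, -35, 197), (403, -20, 41, -42, 182), (407, -21, 29, -54, 175), (411, -11, 23, -37, 71), (415, -7, 14, -35, 74), (419, -5, 4, -36, 75), (423, 0, -5, -34, 75), (427, 2, -15, -36, 78), (431, 13, -18, -13, 137)]
185 [(400, -20, 50, -29, 195), (
[... 1921 characters left out ...]
26, -20, -19, -23, 195), (430, -21, -32, -34, 194), (434, -20, -43, -40, 184), (438, -20, -56, -51, 176)]
195 [(421, -20, -4, -7, 189), (425, -20, -16, -14, 193), (429, -20, -27, -22, 195), (433, -21, -40, -33, 195), (437, -20, -51, -41, 183)]
196 [(424, -21, -12, -7, 186), (428, -21, -24, -18, 193), (432, -20, -35, -23, 195), (436, -21, -48, -33, 194)]
197 [(427, -21, -20, -7, 185), (431, -21, -32, -15, 194), (435, -20, -44, -24, 195), (439, -19, -55, -29, 179)]
198 [(431, -21, -32, -11, 188), (435, -21, -43, -18, 194), (439, -20, -55, -25, 183)]
199 [(434, -21, -39, -8, 189), (438, -20, -50, -15, 194)]
200 [(436, -21, -44, -6, 186), (440, -19, -55, -11, 188)]
201 [(439, -21, -52, -6, 187)]
```

View pics/t8c.png

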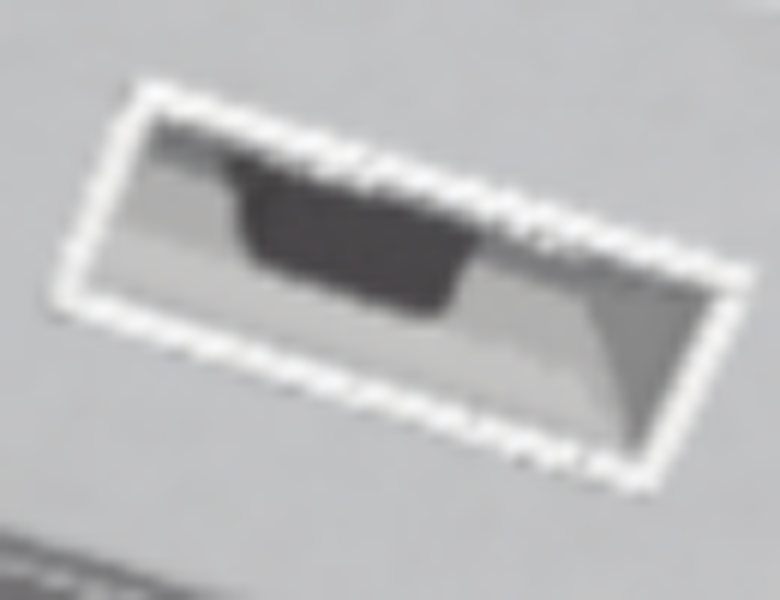

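Clear picture: the pack's end (dark, crop (350,240)) sits 35 mm inside the mouth plane on the chute floor, and the flap rests on it. It needs 5–10 mm more, so I'll go back in slightly higher up the slope.

{"api": "send_rows", "payload": {
  "plan": [
    [0, -0.05, 0, 0],
    [0, -0.1, 0, 0],
    [0, -0.15, 0, 0],
    [0, -0.2, 0, 0],
    [0.01, -0.25, 0, 0],
    [0.03, -0.3, -0.02, 0],
    [0.045, -0.304, -0.034, 0],
    [0.06, -0.309, -0.045, 0],
    [0.075, -0.314, -0.058, 0],
    [0.0905, -0.3187, -0.0703, 0],
    [0.0905, -0.3187, -0.0703, 0],
    [0.0905, -0.3187, -0.0703, 0]
  ]
}}

```text
clock: 14.6
tool_pos: [0.575, -0.1667, 0.248]
orientation: [3.106, -0.463, -0.001]
wrist_force: [-0.6, -0.3, 0.2]
grip_width: 0.0008
```

```bash
python3 -c "
from h import *
tip()"
```

```text
t 14.6 p [ 0.575  -0.1667  0.248 ] jaw -107.0 toolz [-0.001 -0.001 -1.   ] F [-0.6 -0.3  0.2] T [-0.04  0.16  0.01] w 0.0008 j [-0.5   0.29  0.88  1.61 -0.23  1.35 -1.46]
corner u -0.0008 D -0.0351 y -0.0034
```

{"api": "send_rows", "payload": {
  "plan": [
    [0.005, 0.001, -0.009, 0],
    [0.012, -0.0007, -0.02, 0],
    [0.0185, -0.0027, -0.0305, 0],
    [0.0245, -0.0045, -0.04, 0],
    [0.0295, -0.006, -0.048, 0],
    [0.0345, -0.0075, -0.056, 0],
    [0.0345, -0.0075, -0.056, 0]
  ]
}}

```text
clock: 15.3
tool_pos: [0.6095, -0.1722, 0.1902]
orientation: [-3.108, 0.459, 0.006]
wrist_force: [-4.0, 1.3, -3.6]
grip_width: 0.0005
```

```bash
python3 -c "
from h import *
tip()"
```

```text
t 15.3 p [ 0.6095 -0.1722  0.1902] jaw -106.8 toolz [-0.004  0.001 -1.   ] F [-4.   1.3 -3.6] T [0.24 0.88 0.  ] w 0.0005 j [-0.43  0.42  0.84  1.59 -0.32  1.28 -1.4 ]
corner u -0.0033 D 0.0322 y 0.0014
```

{"api": "send_rows", "payload": {
  "plan": [
    [0.0016, -0.0005, -0.0025, 0],
    [0.0032, -0.001, -0.005, 0],
    [0.0032, -0.001, -0.005, 0]
  ]
}}

```text
clock: 15.6
tool_pos: [0.6099, -0.1724, 0.1883]
orientation: [-3.104, 0.459, 0.013]
wrist_force: [-30.9, 11.8, 31.3]
grip_width: 0.0004
```

```bash
python3 -c "
from h import *
tip()"
```

```text
t 15.6 p [ 0.6099 -0.1724  0.1883] jaw -106.8 toolz [-0.008  0.005 -1.   ] F [-30.9  11.8  31.3] T [2.22 5.95 0.07] w 0.0004 j [-0.42  0.43  0.83  1.59 -0.33  1.28 -1.4 ]
corner u -0.0039 D 0.0341 y 0.0014
```

That was a hard stop at D=34. The force is purely reaction at the fingertip: the 19 mm-wide fingers wedge between the chute floor and the upper edge. I'll back off, turn 90° and open, so that a single finger (15 mm thick in the slope direction) goes deeper.

{"api": "send_rows", "payload": {
  "plan": [
    [-0.008, 0.0024, 0.013, 0],
    [-0.018, 0.0055, 0.03, 0],
    [-0.029, 0.0088, 0.047, 0],
    [-0.039, 0.0119, 0.063, 0],
    [-0.05, 0.015, 0.08, 0],
    [-0.06, 0.018, 0.09, 0]
  ]
}}

```text
clock: 16.2
tool_pos: [0.5538, -0.1557, 0.2783]
orientation: [-3.108, 0.46, -0.003]
wrist_force: [0.1, 0.4, 0.6]
grip_width: 0.0005
```

{"api": "send_rows", "payload": {
  "plan": [
    [-0.003, 0.001, 0, 0.14],
    [-0.006, 0.002, 0, 0.28],
    [-0.01, 0.003, 0, 0.42],
    [-0.015, 0.005, 0, 0.56],
    [-0.02, 0.006, 0, 0.7],
    [-0.025, 0.008, 0, 0.84],
    [-0.025, 0.008, 0, 0.98],
    [-0.025, 0.008, 0, 1.12],
    [-0.025, 0.008, 0, 1.26],
    [-0.025, 0.008, 0, 1.4],
    [-0.025, 0.008, 0, 1.57],
    [-0.025, 0.008, 0, 1.57]
  ],
  "hand": 1
}}

```text
clock: 17.4
tool_pos: [0.5288, -0.1476, 0.277]
orientation: [2.52, 1.875, 0.001]
wrist_force: [0.2, -0.7, -0.3]
grip_width: 0.0845
```

{"api": "send_rows", "payload": {
  "plan": [
    [0, 0, 0, 0],
    [0, 0, 0, 0]
  ]
}}

```text
clock: 17.6
tool_pos: [0.5287, -0.1474, 0.277]
orientation: [2.526, 1.867, 0.0]
wrist_force: [0.4, -0.8, -0.2]
grip_width: 0.0868
```

```bash
cat >> h.py <<'E'
def tip2():
    s=st();r=s['tool_pos']-[.604,-.172,.208]; a=r@np.array([.957,-.291,0])+s['grip_width']/2+.015; z=r[2]-.011
    print('corner u',round(a*.839+z*.545,4),'D',round(a*.545-z*.839,4),'y',round(r@np.array([.291,.957,0]),4))
E
python3 -c "
from h import *
tip2()"
```

```text
t 17.6 p [ 0.5287 -0.1474  0.277 ] jaw -17.1 toolz [ 0. -0. -1.] F [ 0.4 -0.8 -0.2] T [-0.09  0.03  0.06] w 0.0868 j [-0.47  0.11  0.73  1.68 -0.08  1.38 -0.03]
corner u 0.0141 D -0.06 y 0.0016
```

{"api": "send_rows", "payload": {
  "plan": [
    [-0.0166, 0.005, -0.0112, 0],
    [-0.0166, 0.005, -0.0112, 0],
    [-0.006, 0.0018, -0.028, 0],
    [0.0045, -0.0014, -0.045, 0],
    [0.015, -0.0046, -0.062, 0],
    [0.0226, -0.0069, -0.0741, 0],
    [0.0226, -0.0069, -0.0741, 0]
  ]
}}

```text
clock: 18.3
tool_pos: [0.5515, -0.1542, 0.2014]
orientation: [-2.523, -1.87, 0.004]
wrist_force: [-1.5, -0.7, -0.5]
grip_width: 0.0873
```

```bash
python3 -c "
from h import *
tip2()"
```

```text
t 18.3 p [ 0.5515 -0.1542  0.2014] jaw -16.9 toolz [-0.002 -0.001 -1.   ] F [-1.5 -0.7 -0.5] T [-0.09  0.06 -0.05] w 0.0873 j [-0.43  0.23  0.73  1.73 -0.16  1.24  0.04]
corner u -0.0069 D 0.0165 y 0.0018
```

Aligned with no contact. Now a brisk stroke to D≈36.

{"api": "send_rows", "payload": {
  "plan": [
    [0.0102, -0.0031, -0.0164, 0],
    [0.0102, -0.0031, -0.0164, 0]
  ]
}}

```text
clock: 18.5
tool_pos: [0.5616, -0.1571, 0.1857]
orientation: [-2.523, -1.871, 0.002]
wrist_force: [-0.4, 0.8, -0.1]
grip_width: 0.0869
```

```bash
python3 -c "
from h import *
tip2()"
```

```text
t 18.5 p [ 0.5616 -0.1571  0.1857] jaw -16.9 toolz [-0.001 -0.    -1.   ] F [-0.4  0.8 -0.1] T [-0.1   0.09 -0.03] w 0.0869 j [-0.41  0.27  0.73  1.73 -0.19  1.22  0.07]
corner u -0.0068 D 0.0353 y 0.0019
```

{"api": "send_rows", "payload": {
  "plan": [
    [0.0008, -0.0002, -0.0012, 0],
    [0.0012, -0.0004, -0.0019, 0],
    [0.0012, -0.0004, -0.0019, 0]
  ]
}}

```text
clock: 18.8
tool_pos: [0.5627, -0.1577, 0.1853]
orientation: [2.523, 1.872, 0.001]
wrist_force: [-0.3, 0.6, 0.3]
grip_width: 0.0869
```

```bash
python3 - <<'E'
from h import *
tip2()
im,e=grab('top','t9')
C=cloud('top',e)-[.604,-.172,.208];a=C@np.array([.957,-.291,0]);u,v,h=a*.839+C[...,2]*.545,C@np.array([.291,.957,0]),-a*.545+C[...,2]*.839
m=(abs(u)<.016)&(abs(v)<.05)&(h>-.2)&(h<.03);k=m&(im.max(2)<100)
print(m.sum(),k.sum(),np.percentile(h[m],[2,50,98]) if m.any() else '')
E
```

```text
t 18.8 p [ 0.5627 -0.1577  0.1853] jaw -16.9 toolz [ 0.001  0.    -1.   ] F [-0.3  0.6  0.3] T [-0.1   0.13 -0.01] w 0.0869 j [-0.41  0.27  0.73  1.72 -0.19  1.22  0.07]
corner u -0.0059 D 0.0363 y 0.0017
55 49 [-0.07047507 -0.0363774  -0.00170384]
```

{"api": "send_rows", "payload": {
  "plan": [
    [0.0008, -0.0002, -0.0013, 0],
    [0.0008, -0.0002, -0.0013, 0]
  ]
}}

```text
clock: 19.05
tool_pos: [0.5635, -0.1578, 0.1833]
orientation: [-2.523, -1.872, -0.0]
wrist_force: [-0.8, -0.1, 0.3]
grip_width: 0.0876
```

```bash
python3 -c "
from h import *
tip2();tip2()"
```

```text
t 19.05 p [ 0.5635 -0.1578  0.1833] jaw -16.8 toolz [ 0.  0. -1.] F [-0.8 -0.1  0.3] T [-0.09  0.    0.03] w 0.0876 j [-0.41  0.28  0.73  1.72 -0.2   1.21  0.07]
corner u -0.0061 D 0.0386 y 0.0018
t 19.05 p [ 0.5635 -0.1578  0.1833] jaw -16.8 toolz [ 0.  0. -1.] F [-0.8 -0.1  0.3] T [-0.09  0.    0.03] w 0.0876 j [-0.41  0.28  0.73  1.72 -0.2   1.21  0.07]
corner u -0.0061 D 0.0386 y 0.0018
```

{"api": "send_rows", "payload": {
  "plan": [
    [0.0006, -0.0002, -0.001, 0],
    [0.0011, -0.0003, -0.0017, 0],
    [0.0011, -0.0003, -0.0017, 0]
  ]
}}

```text
clock: 19.35
tool_pos: [0.5645, -0.1581, 0.1818]
orientation: [-2.522, -1.872, -0.0]
wrist_force: [-2.7, 0.8, 4.8]
grip_width: 0.0872
```

```bash
python3 -c "
from h import *
tip2()"
```

```text
t 19.35 p [ 0.5645 -0.1581  0.1818] jaw -16.8 toolz [-0.  0. -1.] F [-2.7  0.8  4.8] T [0.14 0.46 0.05] w 0.0872 j [-0.41  0.28  0.73  1.72 -0.2   1.21  0.08]
corner u -0.0063 D 0.0403 y 0.0018
```

{"api": "send_rows", "payload": {
  "plan": [
    [0.0008, -0.0002, -0.0013, 0],
    [0.0011, -0.0003, -0.0017, 0],
    [0.0011, -0.0003, -0.0017, 0]
  ]
}}

```text
clock: 19.65
tool_pos: [0.5649, -0.1583, 0.1812]
orientation: [-2.521, -1.871, -0.0]
wrist_force: [-14.6, 5.9, 20.2]
grip_width: 0.0867
```

```bash
python3 -c "
from h import *
tip2()"
```

```text
t 19.65 p [ 0.5649 -0.1583  0.1812] jaw -16.9 toolz [-0.001  0.002 -1.   ] F [-14.6   5.9  20.2] T [0.57 1.84 0.07] w 0.0867 j [-0.41  0.28  0.73  1.72 -0.2   1.21  0.08]
corner u -0.0064 D 0.0409 y 0.0018
```

The finger reached D≈41 with no resistance until the finger itself wedged. Now I withdraw and check the flap by depth.

{"api": "send_rows", "payload": {
  "plan": [
    [-0.008, 0.0024, 0.013, 0],
    [-0.018, 0.0055, 0.03, 0],
    [-0.029, 0.0088, 0.047, 0],
    [-0.039, 0.0119, 0.063, 0],
    [-0.05, 0.03, 0.09, 0],
    [-0.06, 0.08, 0.1, 0],
    [-0.06, 0.13, 0.1, 0],
    [-0.06, 0.18, 0.1, 0],
    [-0.06, 0.23, 0.1, 0],
    [-0.06, 0.28, 0.1, 0],
    [-0.06, 0.28, 0.1, 0]
  ]
}}

```text
clock: 20.75
tool_pos: [0.5045, 0.1292, 0.2791]
orientation: [-2.512, -1.884, 0.0]
wrist_force: [-0.3, -0.0, -0.7]
grip_width: 0.0868
```

```bash
cat > chk.py <<'E'
from h import *
import sys
tag=sys.argv[1]
st()
im,d=grab('scene','s'+tag);t,e=grab('top','t'+tag)
for n,dd,I in(('scene',d,im),('top',e,t)):
    C=cloud(n,dd)-[.604,-.172,.208];a=C@np.array([.957,-.291,0]);u,v,h=a*.839+C[...,2]*.545,C@np.array([.291,.957,0]),-a*.545+C[...,2]*.839
    m=(abs(u)<.016)&(abs(v)<.054)&(h>-.2)&(h<.05);print(n,m.sum(),np.percentile(h[m],[2,50,98]).round(4) if m.any() else '')
    k=m&(I.max(2)<100);print(' dark',k.sum(),[np.percentile(x[k],[5,50,95]).round(4).tolist() for x in(u,v,h)] if k.any() else '')
cv2.imwrite(f'pics/c{tag}.png',np.vstack([np.hstack([cv2.resize(t[165:215,390:455,::-1],(390,290),interpolation=cv2.INTER_CUBIC),cv2.resize(im[225:285,245:325,::-1],(390,290),interpolation=cv2.INTER_CUBIC)]),cv2.resize(im[140:300,240:455,::-1],(780,310))]))
E
python3 chk.py 10
```

```text
t 20.75 p [0.5045 0.1292 0.2791] jaw -16.3 toolz [-0.001  0.001 -1.   ] F [-0.3 -0.  -0.7] T [-0.08  0.07  0.05] w 0.0868 j [-0.79  0.04  0.48  1.73 -0.02  1.38 -0.6 ]
scene 0 
 dark 0 
top 160 [-0.0672 -0.0378 -0.0081]
 dark 136 [[-0.015, -0.0064, 0.0017], [-0.0178, 0.004, 0.0248], [-0.05, -0.0381, -0.0347]]
```

The pack's end advanced from 35 to 38 mm, but the flap tip still catches its corner. It only needs a couple more mm, so I'll repeat the stroke about 1 mm lower on the slope and slightly deeper.

{"api": "send_rows", "payload": {
  "plan": [
    [0, -0.05, 0, 0],
    [0, -0.1, 0, 0],
    [0, -0.15, 0, 0],
    [0, -0.2, 0, 0],
    [0.01, -0.24, 0, 0],
    [0.0167, -0.2663, -0.015, 0],
    [0.0167, -0.2663, -0.031, 0],
    [0.0167, -0.2663, -0.031, 0],
    [0.0167, -0.2663, -0.031, 0]
  ]
}}

```text
clock: 21.75
tool_pos: [0.5219, -0.1455, 0.2491]
orientation: [-2.524, -1.87, 0.0]
wrist_force: [-0.3, 0.3, 0.0]
grip_width: 0.0871
```

```bash
python3 -c "
from h import *
tip2()"
```

```text
t 21.75 p [ 0.5219 -0.1455  0.2491] jaw -16.9 toolz [-0.  0. -1.] F [-0.3  0.3  0. ] T [-0.09  0.09 -0.05] w 0.0871 j [-0.5   0.11  0.75  1.74 -0.08  1.32 -0.03]
corner u -0.0069 D -0.0404 y 0.0014
```

{"api": "send_rows", "payload": {
  "plan": [
    [0.0076, 0.0002, -0.0127, 0],
    [0.0155, -0.0024, -0.0255, 0],
    [0.0234, -0.0048, -0.0381, 0],
    [0.0312, -0.0072, -0.0508, 0],
    [0.0376, -0.0094, -0.0612, 0],
    [0.0376, -0.0094, -0.0612, 0],
    [0.0428, -0.011, -0.0696, 0],
    [0.0428, -0.011, -0.0696, 0]
  ]
}}

```text
clock: 22.55
tool_pos: [0.5648, -0.1555, 0.1793]
orientation: [-2.521, -1.871, 0.001]
wrist_force: [-4.7, 2.0, 2.0]
grip_width: 0.087
```

```bash
python3 -c "
from h import *
tip2()"
```

```text
t 22.55 p [ 0.5648 -0.1555  0.1793] jaw -16.8 toolz [-0.001  0.001 -1.   ] F [-4.7  2.   2. ] T [0.06 0.45 0.03] w 0.087 j [-0.43  0.29  0.74  1.73 -0.21  1.21  0.08]
corner u -0.0081 D 0.0421 y 0.0044
```

{"api": "send_rows", "payload": {
  "plan": [
    [0.0008, -0.0002, -0.0013, 0],
    [0.0008, -0.0002, -0.0017, 0]
  ]
}}

```text
clock: 22.75
tool_pos: [0.565, -0.1555, 0.1791]
orientation: [-2.52, -1.871, -0.001]
wrist_force: [-19.3, 5.8, 22.8]
grip_width: 0.0866
```

```bash
python3 -c "
from h import *
tip2()"
```

```text
t 22.75 p [ 0.565  -0.1555  0.1791] jaw -16.8 toolz [-0.001  0.003 -1.   ] F [-19.3   5.8  22.8] T [0.6  2.12 0.11] w 0.0866 j [-0.42  0.29  0.74  1.73 -0.21  1.21  0.08]
corner u -0.0082 D 0.0423 y 0.0044
```

{"api": "send_rows", "payload": {
  "plan": [
    [-0.008, 0.0024, 0.013, 0],
    [-0.018, 0.0055, 0.03, 0],
    [-0.029, 0.0088, 0.047, 0],
    [-0.039, 0.0119, 0.063, 0],
    [-0.05, 0.03, 0.09, 0],
    [-0.06, 0.08, 0.1, 0],
    [-0.06, 0.13, 0.1, 0],
    [-0.06, 0.18, 0.1, 0],
    [-0.06, 0.23, 0.1, 0],
    [-0.06, 0.28, 0.1, 0],
    [-0.06, 0.28, 0.1, 0]
  ]
}}

```text
clock: 23.85
tool_pos: [0.5047, 0.1319, 0.2771]
orientation: [-2.512, -1.884, -0.001]
wrist_force: [0.5, 0.2, -0.7]
grip_width: 0.0872
```

```bash
python3 chk.py 11
```

```text
t 23.85 p [0.5047 0.1319 0.2771] jaw -16.3 toolz [-0.001  0.002 -1.   ] F [ 0.5  0.2 -0.7] T [-0.12  0.04  0.05] w 0.0872 j [-0.82  0.04  0.5   1.73 -0.02  1.38 -0.6 ]
scene 250 [-0.0009  0.0002  0.0014]
 dark 0 
top 535 [-0.0045 -0.0012  0.002 ]
 dark 0
```

The flap is shut: its depth matches the original to under 1 mm in both views. One last picture and a check of the bystanders.

```bash
python3 - <<'E'
from h import *
a=cv2.imread('pics/scene0.png');b=cv2.imread('pics/s11.png')
S=cloud('scene',np.load('pics/s11.npy'));X,Y,Z=np.moveaxis(S,-1,0)
m=(X>.45)&(X<.56)&(Y>.2)&(Y<.29)&(abs(Z-.11)<.006);r=cv2.minAreaRect((S[m][:,:2]*1000).astype(np.float32));print('short',m.sum(),np.median(Z[m]).round(4),r)
D=cv2.absdiff(a,b).max(2)
for n,(u0,u1,v0,v1) in dict(meter=(385,450,172,210),board=(378,442,230,275),reel=(258,288,214,246)).items(): print(n,(D[v0:v1,u0:u1]>60).sum())
E
```

```text
short 97 0.1095 ((499.50836181640625, 244.3758544921875), (26.99187469482422, 46.58008575439453), 77.1212158203125)
meter 0
board 0
reel 275
```

View pics/c11.png

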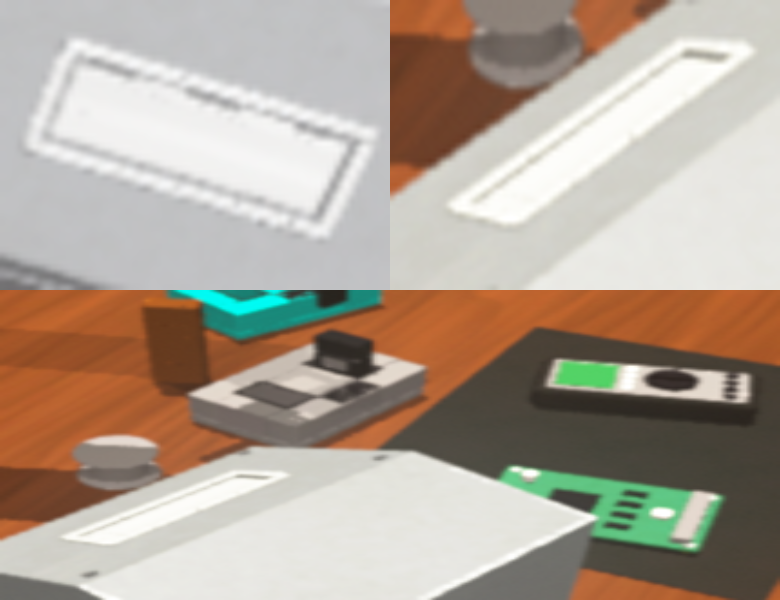

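The picture shows the flap closed (upper crops), the long pack's bay empty, and the short pack standing at (345,355). The reel differs only by the arm's shadow.

```bash
python3 -c "
from plant import bot
print(bot.finish_job())"
```

```text
the job is handed in; nothing more can be done
None
```

I pulled the long pack out of the charger and pushed it fully through the flap into the battery box. I handed the job in at about 24 s of the 51 s allowed.

**How it went:** I leaned the pack to about 34° against the bay wall, because the tool cannot tilt. I fed it in along the chute, then pushed it home with the fingertips. The first two pushes with closed fingers left it pinched 35 mm in. Pushing with a single finger moved it to 38 mm, and a repeat of that stroke cleared the flap.

**Last checks:**
- **Flap:** its depth matches the starting state to under 1 mm in both views, and nothing shows in the mouth.
- **Short pack:** still standing in its bay, within 1 mm of where it started.
- **Multimeter and circuit board:** no change in the images.
- **Solder reel:** the automatic image comparison flagged differences there. In the picture it is the arm's shadow and the reel looks in place, but I did not measure its position again.

**Not confirmed:**
- **Pack inside the box:** I did not see it lying there. The side window was not checked after the final push; an earlier look showed nothing through it.
- **Force limit:** one push peaked at about 45 N at the wrist while the fingers were wedged in the mouth. My torque estimate puts that contact on the fingers rather than the gripper's body, which is what the 40 N limit covers.

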